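# Hold a spare headlamp lens in the lamp's beam

## Robot

A 6-joint arm with a two-finger parallel gripper is mounted at the origin on the work surface. World frame = base frame: x ahead of the robot, y to its left, z up, the work surface at z = 0. Lengths are in m, angles in rad, forces in N, time in s.
With the tool pointing down it reaches from about 0.35 to 0.975 m from the base axis. Payload 4.9 kg.
Tool frame: the origin (TCP) lies at the centre of the arm's flange, where the gripper is bolted on; the fingertips stand 173 mm ahead of it and the grasp point (between the pads) lies 155 mm ahead of it; x points along the fingers, y is the direction in which the jaws open and shut, and the axes are right-handed (so a half turn about x gives the same grasp; the last joint's range is limited). The gripper opens to 85 mm and grips with 20 to 120 N. Pads are 22 mm wide; open, the fingers measure 114 mm over their backs; the gripper's body (76 mm by 85 mm) begins 54 mm behind the grasp point. The pads swing forward as they close: fully open they stand 13 mm farther back than shut.
Start: joints at [1.185, 0.053, 1.613, -0, 1.476, -0.119], TCP at [0.165, 0.603, 0.405] pointing down, gripper open.
Joint ranges: [-3.01, 3.01], [-1.01, 2.22], [0.06, 2.58], [-1.02, 4.17], [0.09, 2.62], [-3.14, 3.14]. Speed limits (rad/s): [2.57, 2.57, 3.14, 3.14, 3.14, 3.14].

## Interface

Orientations are given as a unit quaternion [w, x, y, z].
In Python, from station import status, vision, robot gives the robot as it stands. The module is installed in compiled form; this text tells all that it offers.
- The arm moves only by the shell command python3 -m creep 'ROWS' [FORCE]. ROWS is JSON, a list of rows, each an object with "hand": the finger opening in m, from 0 to 0.0854; "offset": the shift along the tool's x, y, z in m, a list of three; "yaw": the turn about the tool's x in degrees. In form: [{"hand": hand, "offset": [x, y, z], "yaw": yaw}, ...]. A call has exactly 8 rows; each row is the pose to reach, as a shift and turn from the pose commanded when the call began, along the tool's axes at that moment; what a row does not reach only later rows make up. A row lasts 1/10 s, in which the tool goes at most 50 mm and 8.59 degrees, less where a joint would pass 70% of its speed; a pose out of reach is approached as far as the arm can. A call with a gripper value outside its range is refused whole. The fingers move at their own pace and stop on an object; FORCE is the grip in N (left out, the last holds). Time passes only in rows, so rows that repeat a pose let the fingers close, or fill a call up. It gives the time, the measured TCP pose, the force and the opening at its end, in the units of the state.
- status.observe(): the state, without advancing time (a new reading comes with each control period).
- vision.get_image(name): name is "scene" or "top"; returns (picture, depth): 420x560x3 uint8, red, green, blue; 420x560 float32, m along the optical axis (not along the pixel's ray), 0 where there is no reading.
- vision.camera_info(name): a dict with "camera_matrix" (3x3 intrinsics, pixels), "world_from_camera" (4x4, takes a point from camera to world coordinates). Camera axes: x right, y down, z forward; pixel columns grow to the right and rows downward; lengths in m; the calibration is good to about 2 mm. A picture is of the moment at which its call begins. camera_info takes no time and is no camera call.
- robot.sign_off(): hands the job in, once; it reports no verdict.
The state is a dict: "t": time; "joints": joint angles; "joint_vel": joint speeds; "tau": joint torques, N m; "ee_pos": TCP position; "tool_rot": TCP orientation; "wrist_force": force on the tool from outside, world axes, zero at the start; "ft_torque": the same for the moment, N m; "finger_gap": opening from 0.0 (shut) to 1.0 (fully open).
Only numpy, scipy, OpenCV 4.12 (cv2) and the standard library are available. Lean on these libraries where they do the work, as an engineer would, in place of code of your own. Each camera call takes 0.05 s, during which the arm holds its last target. There are 200 camera calls.

## Task

Pull the top drawer of the small blue cabinet all the way out to its stop and leave it out. Take the clear headlamp lens from it, touching only its two frosted side faces and never the clear glass-like part, and hold it upright in the light path of the lamp rig: over the yellow tape mark, centred on the lamp's beam, with its domed clear faces square to the beam (either way round) and without letting it touch the rig. Finish while still holding it there, and leave the other lenses and everything else on the bench as they are.

Things in the scene. Friction and masses are not known exactly. Their poses are not given: they have to be found in the camera images.
- cab_drawer0 (a joint): top drawer of the fixed blue cabinet (340 mm wide, 240 deep, 170 high, front to the robot): how far it is out, m; 0 shut, stop at 0.166. Slides along -x of groove with 1 to 3 N, stays where left, starts shut. Inside 195 mm long, 298 wide; the front panel's top edge is 26 mm above the handle bar's centre line, the cabinet's top 38 mm; side walls are lower
- cab_drawer0_handle (a point): centre of the top drawer's steel bar handle: a level round bar, 11 mm thick, 120 mm long, along the drawer's width (y), its centre line 35 mm in front of the drawer's front, so a finger fits between; a thin post near each end. Axes: x into the cabinet, z up
- groove (a point): middle of the floor of the groove in the drawer's foam insert; moves with the drawer. x points into the cabinet, y along the groove (the drawer's width), z up. Groove 24 mm wide (x), 8 mm deep, as long as the drawer is wide; 65 mm behind the inside of the drawer's front, 120 mm behind and 33 mm below the handle bar. Three lenses stand in it, about 85 mm apart, in any order
- lens: the clear headlamp lens in the groove: clear block 38 mm wide (y), 20 thick (x; 26 over its domes), 46 high (z), about 46 g. The side faces to +y and -y (18 by 46 mm) are frosted white: touch only these. The faces to +x and -x are clear with a shallow dome 30 mm across. Origin: centre of the underside; optical axis x, 23 mm above it. In the drawer its x is parallel to the groove's x
- lens_center (a point): centre of the clear lens block, 23 mm above the lens's origin
- lens_clear: the clear part of that lens (block and domes between the frosted plates); same origin and axes as lens
- amber: an amber lens of exactly the same shape, in the same groove; leave it there. Origin: centre of the underside
- red: a red lens of exactly the same shape, in the same groove; leave it there. Origin: centre of the underside
- rig: fixed lamp rig: timber base 380 mm long (x), 89 wide, 38 high; at -x a black headlamp without lens (52 mm thick, axis 100 mm above the bench, clamp's top 133 mm) with its lit front 114 mm from the origin; at +x a white target board (200 mm wide, top 200 mm above the bench, face 164 mm from the origin). Origin: centre of the underside; x along the beam from lamp to board, z up
- beam_spot (a point): point on the beam's centre line straight above the yellow tape mark across the timber: 64 mm in front of the lamp, 62 mm above the timber, 100 mm above the bench. The lens's centre belongs here. Axes as the rig's (x along the beam)
- cassette: steel sprocket cluster lying on the bench, 115 mm across, 34 high; leave it. Origin: centre of the underside
- crank: dark crank arm lying flat, 205 mm long, 22 high; leave it. Origin: underside of its thick end
- jockey: small black toothed wheel lying flat, 48 mm across, 8 high; leave it. Origin: centre of the underside
- tin: green grease tin, 72 mm across, 62 high; leave it. Origin: centre of the underside
- driver: screwdriver with an orange handle, 200 mm long; leave it. Origin: under its middle
- wrench: steel wrench, 170 mm long; leave it. Origin: under its middle

How it is judged:
On the way, in this order (a step that is already met when the one before it is completed fails the run):
1. the top drawer is pulled out to its stop (value of joint cab_drawer0 above 0.16 m), for 0.2 s.
2. the clear lens is gripped and lifted out of the drawer (z of lens in the frame of groove above 0.05 m and contact force between the fingers and lens above 1 N), for 0.2 s.
At the end, for the whole second after the job is handed in: Clear lens held still by its frosted faces alone, off the rig: centre within 15 mm of the beam spot along the beam, 8 mm sideways and in height; upright and square to the beam within 8 degrees. Drawer still out (0.150 m or more), amber and red lenses standing in its groove (x of lens_center in the frame of beam_spot between -0.015 and 0.015 m and y of lens_center in the frame of beam_spot between -0.008 and 0.008 m and z of lens_center in the frame of beam_spot between -0.008 and 0.008 m and angle between the x axis of lens and the x axis of rig, either way round below 0.14 rad and angle between lens's own z axis and vertical below 0.14 rad and contact force between the fingers and lens above 1 N and contact force between the fingers and lens_clear below 0.3 N and contact force between lens and rig below 0.1 N and linear speed of lens below 0.02 m/s and value of joint cab_drawer0 above 0.15 m and z of each of amber, red in the frame of groove below 0.012 m and angle between each of amber, red's own z axis and vertical below 0.3 rad); the arm keeps its last pose, push and grip.
It fails at once if the robot touches the clear part of the lens (contact force between any of the fingers, the arm and lens_clear above 0.5 N).
It fails at once if the lens touches the lamp rig (contact force between lens and rig above 0.5 N).
It fails at once if the amber or red lens is lifted or knocked over (z of any of amber, red in the frame of groove above 0.02 m or angle between any of amber, red's own z axis and vertical above 0.5 rad).
It fails at once if something else on the bench is moved (more than 25 mm) (distance of any of cassette, crank, jockey, tin, driver, wrench from where it was at the start of the episode above 0.025 m).
It also fails if it takes over 61 s, if anything falls off the work surface, if the arm or the gripper's body presses on something with over 40 N, if the wrist force passes 120 N, or if a joint passes its speed limit or range.

## Working session

There is one attempt and no reset: what is moved stays moved. The work goes in short steps, Python scripts to look and compute and a shell command to move; the robot and the scene stay as the last step left them, time stands still between calls to the robot, and variables do not carry over. Pictures are saved under pics/ and viewed, about 8 in all and at most 12, crops included, and the job is handed in when it is done.

```bash
mkdir -p pics; cat > h.py <<'E'
import numpy as np, cv2
from station import status, vision, robot
def snap(n,f):
    im,d=vision.get_image(n); cv2.imwrite('pics/'+f+'.png',im[:,:,::-1]); np.savez('pics/'+f+'.npz',im=im,d=d); return im,d
def cam(n):
    c=vision.camera_info(n); return np.array(c['camera_matrix']),np.array(c['world_from_camera'])
def pts(n,d):
    K,T=cam(n); v,u=np.mgrid[:420,:560]
    p=np.stack([(u-K[0,2])/K[0,0]*d,(v-K[1,2])/K[1,1]*d,d],-1)
    return p@T[:3,:3].T+T[:3,3]
def ray(n,u,v,z):
    K,T=cam(n); r=T[:3,:3]@np.array([(u-K[0,2])/K[0,0],(v-K[1,2])/K[1,1],1]); o=T[:3,3]
    return o+r*(z-o[2])/r[2]
def proj(n,p):
    K,T=cam(n); q=T[:3,:3].T@(np.array(p)-T[:3,3]); q=K@q; return q[:2]/q[2]
E
python3 - <<'E'
from h import *
for n in('scene','top'):
    snap(n,n+'0'); K,T=cam(n); print(n,K.round(1).tolist(),T.round(3).tolist())
s=status.observe(); print({k:np.round(v,3).tolist() for k,v in s.items()})
E
```

```text
scene [[485.3, 0.0, 281.4], [0.0, 485.3, 204.3], [0.0, 0.0, 1.0]] [[-0.809, 0.463, -0.362, 1.052], [0.587, 0.647, -0.486, 0.751], [0.009, -0.606, -0.795, 1.223], [0.0, 0.0, 0.0, 1.0]]
top [[539.2, 0.0, 287.2], [0.0, 539.2, 203.9], [0.0, 0.0, 1.0]] [[-0.017, -0.997, 0.08, 0.42], [-1.0, 0.017, 0.001, 0.099], [-0.002, -0.08, -0.997, 1.375], [0.0, 0.0, 0.0, 1.0]]
{'t': 0.1, 'joints': [1.185, 0.053, 1.614, -0.0, 1.476, -0.119], 'joint_vel': [0.0, -0.002, -0.004, 0.0, 0.001, 0.002], 'tau': [-0.0, -39.49, -37.136, -0.0, 0.004, 0.0], 'ee_pos': [0.165, 0.603, 0.404], 'tool_rot': [0.701, 0.093, 0.701, -0.095], 'wrist_force': [-0.347, 0.227, 0.195], 'ft_torque': [-0.032, -0.024, 0.028], 'finger_gap': 1.006}
```

View pics/scene0.png

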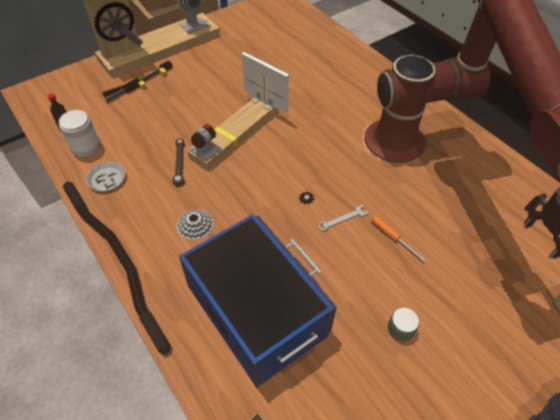

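View pics/top0.png

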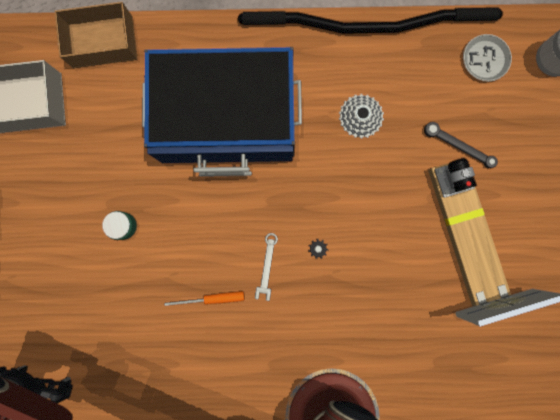

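The scene view shows the cabinet at (255,295), the drawer handle at (303,257) and the rig at (235,130). In the top view the cabinet front edge is near row 155 with the handle at (222,170). The rig timber runs from (455,170) to (495,300), with the tape at (466,216). Next I measure these.

```bash
python3 - <<'E'
from h import *
from scipy.spatial.transform import Rotation as R
s=status.observe(); q=s['tool_rot']; print(R.from_quat([q[1],q[2],q[3],q[0]]).as_matrix().round(3).tolist())
z=np.load('pics/top0.npz'); im,d=z['im'],z['d']; P=pts('top',d)
hsv=cv2.cvtColor(im,cv2.COLOR_RGB2HSV)
# cabinet top: height ~.17
box=np.zeros((420,560),bool); box[40:185,135:310]=1
m=box&(abs(P[...,2]-.17)<.006)&(d>0)
r=cv2.minAreaRect(P[m][:,:2].astype(np.float32)); print('cabtop',m.sum(),r,np.median(P[m][:,2]))
print(cv2.boxPoints(r).round(3).tolist())
# handle
b2=np.zeros_like(box); b2[160:182,185:262]=1
gray=b2&(hsv[...,1]<60)&(hsv[...,2]>90)
v,u=np.nonzero(gray); print('handle px',u.min(),u.max(),v.min(),v.max())
hz=P[gray]; print('depth z pct',np.percentile(hz[:,2],[5,25,50,75,95]).round(3))
mm=gray&(abs(P[...,2]-.135)<.008); print(mm.sum())
if mm.sum()>10: print(cv2.minAreaRect(P[mm][:,:2].astype(np.float32)), np.median(P[mm],0))
# rig
b3=np.zeros_like(box); b3[150:330,420:560]=1
ye=b3&(hsv[...,0]>24)&(hsv[...,0]<34)&(hsv[...,1]>150)&(hsv[...,2]>150)
print('tape',ye.sum(),P[ye].mean(0), cv2.minAreaRect(P[ye][:,:2].astype(np.float32)))
t=b3&(abs(P[...,2]-.038)<.006)&(d>0)
r=cv2.minAreaRect(P[t][:,:2].astype(np.float32)); print('timber',t.sum(),r,cv2.boxPoints(r).round(3).tolist())
l=b3&(P[...,2]>.08)&(d>0)&(np.mgrid[:420,:560][0]<200); print('lamp',cv2.minAreaRect(P[l][:,:2].astype(np.float32)),P[l][:,2].max())
bd=b3&(P[...,2]>.185)&(d>0); print('board top',cv2.minAreaRect(P[bd][:,:2].astype(np.float32)),bd.sum())
E
```

```text
[[-0.001, 0.264, 0.965], [-0.002, 0.965, -0.264], [-1.0, -0.002, -0.0]]
cabtop 14130 ((0.7601563930511475, 0.2527390420436859), (0.3427886962890625, 0.24097709357738495), 89.78653717041016) 0.17103027738512422
[[0.6389999985694885, 0.0820000022649765], [0.8799999952316284, 0.08100000023841858], [0.8809999823570251, 0.42399999499320984], [0.6399999856948853, 0.42500001192092896]]
handle px 194 251 160 175
depth z pct [0.06  0.064 0.133 0.137 0.14 ]
277
((0.6109288930892944, 0.25215500593185425), (0.12485349923372269, 0.026475852355360985), 89.00209045410156) [0.60349294 0.25456285 0.13613318]
tape 274 [ 0.48767492 -0.33833263  0.04876717] ((0.4515419006347656, -0.14518024027347565), (0.02636559307575226, 0.4921259582042694), 10.498948097229004)
timber 4102 ((0.44921576976776123, -0.34416237473487854), (0.3600742816925049, 0.197492778301239), 18.283924102783203) [[0.24699999392032623, -0.3070000112056732], [0.3089999854564667, -0.49399998784065247], [0.6510000228881836, -0.38100001215934753], [0.5889999866485596, -0.1940000057220459]]
lamp ((0.5856502652168274, -0.31368717551231384), (0.07519277930259705, 0.05658462643623352), 13.932846069335938) 0.13776393174711088
board top ((0.2764017581939697, -0.39672619104385376), (0.013593160547316074, 0.1920686513185501), 15.705804824829102) 622
```

```bash
python3 - <<'E'
import cv2,numpy as np
a=cv2.imread('pics/top0.png')
c=np.hstack([cv2.resize(a[135:185,180:265],None,fx=4.5,fy=4.5,interpolation=cv2.INTER_CUBIC)[:225],cv2.resize(a[150:200,420:505],None,fx=4.5,fy=4.5)[:225]])
s=cv2.imread('pics/scene0.png'); e=np.hstack([cv2.resize(s[230:290,270:340],None,fx=5.5,fy=5.5),cv2.resize(s[100:160,190:260],None,fx=5.5,fy=5.5)])
w=min(c.shape[1],e.shape[1]); cv2.imwrite('pics/crop1.png',np.vstack([c[:,:w],e[:,:w]]))
E
```

```text
(no output)
```

View pics/crop1.png

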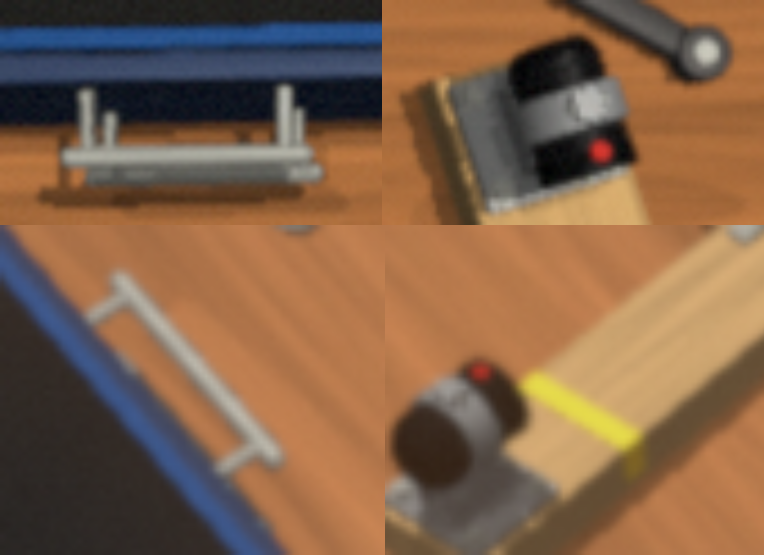

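```bash
cat >> h.py <<'E'
from scipy.spatial.transform import Rotation as Rn
def pose():
    s=status.observe(); q=s['tool_rot']; return np.array(s['ee_pos']),Rn.from_quat([q[1],q[2],q[3],q[0]]).as_matrix(),s
def go(target,heading=None):
    "offset (tool axes) and yaw to world TCP target, heading of tool y in deg"
    p,M,s=pose(); off=M.T@(np.array(target)-p); h=np.degrees(np.arctan2(M[1,1],M[0,1]))
    y=None if heading is None else (h-heading+180)%360-180
    print('t %.1f pos %s head %.2f gap %.4f F %s -> off %s yaw %s'%(s['t'],p.round(4),h,s['finger_gap']*.0854,np.round(s['wrist_force'],1),off.round(4),y))
E
python3 - <<'E'
from h import *
a,b=ray('top',194.4,169.9,.132),ray('top',249.5,169.9,.132); print('handle',a.round(4),b.round(4))
z=np.load('pics/top0.npz'); im,d=z['im'],z['d']; P=pts('top',d); hsv=cv2.cvtColor(im,cv2.COLOR_RGB2HSV)
V,U=np.mgrid[:420,:560]
ye=(V>195)&(V<240)&(U>430)&(U<500)&(hsv[...,0]>24)&(hsv[...,0]<34)&(hsv[...,1]>150)&(hsv[...,2]>150)
r=cv2.minAreaRect(np.argwhere(ye)[:,::-1].astype(np.float32)); print('tape px',ye.sum(),r)
bp=[ray('top',u,v,.038) for u,v in cv2.boxPoints(r)]; print('tape',np.round(bp,4)[:,:2].tolist(),np.mean(bp,0))
t=(V>195)&(V<285)&(U>425)&(U<530)&(abs(P[...,2]-.038)<.007)
L,Rr=[],[]
for v in range(200,280,2):
    u=np.nonzero(t[v])[0]; L.append(ray('top',u.min()-.5,v,.038)); Rr.append(ray('top',u.max()+.5,v,.038))
for e in (L,Rr):
    e=np.array(e,np.float32)[:,:2]; vx,vy,x0,y0=cv2.fitLine(e,cv2.DIST_HUBER,0,.001,.001).ravel(); print('edge ang',np.degrees(np.arctan2(vy,vx)), 'y at x=.4877',y0+vy/vx*(.4877-x0))
s=np.load('pics/scene0.npz'); Q=pts('scene',s['d']); h2=cv2.cvtColor(s['im'],cv2.COLOR_RGB2HSV)
yb=(V>115)&(V<145)&(U>210)&(U<242)&(h2[...,0]>24)&(h2[...,0]<34)&(h2[...,1]>150)&(h2[...,2]>150)&(abs(Q[...,2]-.038)<.008)
r=cv2.minAreaRect(np.argwhere(yb)[:,::-1].astype(np.float32)); print('scene tape',yb.sum(),np.mean([ray('scene',u,v,.038) for u,v in cv2.boxPoints(r)],0))
go([(a[0]+b[0])/2,(a[1]+b[1])/2,.405],0)
E
```

```text
handle [0.602  0.3147 0.132 ] [0.5998 0.1866 0.132 ]
tape px 274 ((465.7355041503906, 216.27708435058594), (7.5691938400268555, 36.105918884277344), 73.1416015625)
tape [[0.4849, -0.2961], [0.5095, -0.3829], [0.4914, -0.3875], [0.4669, -0.3008]] [ 0.48816019 -0.34184868  0.038     ]
edge ang 15.483331 y at x=.4877 -0.2949063
edge ang 15.872652 y at x=.4877 -0.38938075
scene tape 82 [ 0.48921234 -0.33524451  0.038     ]
t 0.1 pos [0.1647 0.6027 0.4036] head 74.71 gap 0.0859 F [-0.3  0.2  0.2] -> off [-0.0011 -0.2245  0.5136] yaw 74.71390536609903
```

```bash
python3 -m creep '[{"hand":0.027,"offset":[0,-0.222,0.515],"yaw":74.7},{"hand":0.027,"offset":[0,-0.222,0.515],"yaw":74.7},{"hand":0.027,"offset":[0,-0.222,0.515],"yaw":74.7},{"hand":0.027,"offset":[0,-0.222,0.515],"yaw":74.7},{"hand":0.027,"offset":[0,-0.222,0.515],"yaw":74.7},{"hand":0.027,"offset":[0,-0.222,0.515],"yaw":74.7},{"hand":0.027,"offset":[0,-0.222,0.515],"yaw":74.7},{"hand":0.027,"offset":[0,-0.222,0.515],"yaw":74.7}]' 30; python3 -c "
from h import *
go([.603,.252,.405],0)"
```

```text
t: 0.9
ee_pos: [0.4785, 0.3516, 0.4043]
tool_rot: [0.524, 0.475, 0.524, -0.475]
wrist_force: [-0.2, 1.2, -0.5]
finger_gap: 0.315
t 0.9 pos [0.4785 0.3516 0.4043] head 5.60 gap 0.0269 F [-0.2  1.2 -0.5] -> off [-0.0008  0.1142  0.1113] yaw 5.600632923942442
```

```bash
python3 -m creep '[{"hand":0.027,"offset":[0,0.114,0.111],"yaw":5.6},{"hand":0.027,"offset":[0,0.114,0.111],"yaw":5.6},{"hand":0.027,"offset":[0,0.114,0.111],"yaw":5.6},{"hand":0.027,"offset":[0,0.114,0.111],"yaw":5.6},{"hand":0.027,"offset":[0.04,0.114,0.111],"yaw":5.6},{"hand":0.027,"offset":[0.06,0.114,0.111],"yaw":5.6},{"hand":0.027,"offset":[0.07,0.114,0.111],"yaw":5.6},{"hand":0.027,"offset":[0.07,0.114,0.111],"yaw":5.6}]'; python3 -c "
from h import *
snap('scene','scene1'); go([.603,.252,.282],0)
im=cv2.imread('pics/scene1.png'); cv2.imwrite('pics/c2.png',cv2.resize(im[140:320,200:400],None,fx=3,fy=3))"
```

```text
t: 1.7
ee_pos: [0.6014, 0.2549, 0.3324]
tool_rot: [0.501, 0.497, 0.502, -0.5]
wrist_force: [-0.4, -0.2, -0.1]
finger_gap: 0.311
t 1.8 pos [0.6019 0.2551 0.3344] head 0.39 gap 0.0270 F [0.2 0.7 0.1] -> off [0.0524 0.0011 0.0031] yaw 0.39328875210955516
```

View pics/c2.png

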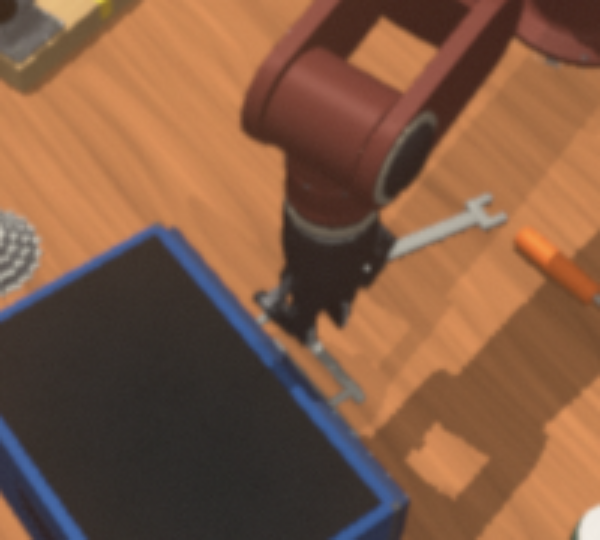

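The crop shows the gripper above the bar (about (315,335)), with the bar running on to (355,395). It lines up, so I descend.

```bash
python3 -m creep '[{"hand":0.027,"offset":[0.01,0.001,0.002],"yaw":0.4},{"hand":0.027,"offset":[0.02,0.001,0.002],"yaw":0.4},{"hand":0.027,"offset":[0.03,0.001,0.002],"yaw":0.4},{"hand":0.027,"offset":[0.04,0.001,0.002],"yaw":0.4},{"hand":0.027,"offset":[0.052,0.001,0.002],"yaw":0.4},{"hand":0.027,"offset":[0.052,0.001,0.002],"yaw":0.4},{"hand":0.005,"offset":[0.052,0.001,0.002],"yaw":0.4},{"hand":0.005,"offset":[0.052,0.001,0.002],"yaw":0.4}]' 30; python3 -m creep '[{"hand":0.005,"offset":[0,0,0],"yaw":0},{"hand":0.005,"offset":[0,0,0],"yaw":0},{"hand":0.005,"offset":[0,0,0],"yaw":0},{"hand":0.005,"offset":[0,0,0],"yaw":0},{"hand":0.005,"offset":[0,0,0],"yaw":0},{"hand":0.005,"offset":[0,0,0],"yaw":0},{"hand":0.005,"offset":[0,0,0],"yaw":0},{"hand":0.005,"offset":[0,0,0],"yaw":0}]'
```

```text
t: 2.55
ee_pos: [0.6032, 0.2533, 0.2863]
tool_rot: [0.499, 0.5, 0.5, -0.5]
wrist_force: [-10.5, -1.8, 16.9]
finger_gap: 0.118
t: 3.35
ee_pos: [0.6032, 0.2533, 0.2863]
tool_rot: [0.5, 0.5, 0.5, -0.5]
wrist_force: [-10.9, -2.2, 18.2]
finger_gap: 0.112
```

Gap 9.6 mm means the bar is gripped. There is a mild 18 N upward load, so I ease up 3 mm while pulling.

```bash
python3 -m creep '[{"hand":0.005,"offset":[-0.003,-0.004,0],"yaw":0},{"hand":0.005,"offset":[-0.003,-0.014,0],"yaw":0},{"hand":0.005,"offset":[-0.003,-0.028,0],"yaw":0},{"hand":0.005,"offset":[-0.003,-0.044,0],"yaw":0},{"hand":0.005,"offset":[-0.003,-0.06,0],"yaw":0},{"hand":0.005,"offset":[-0.003,-0.076,0],"yaw":0},{"hand":0.005,"offset":[-0.003,-0.09,0],"yaw":0},{"hand":0.005,"offset":[-0.003,-0.1,0],"yaw":0}]'; python3 -m creep '[{"hand":0.005,"offset":[0,-0.014,0],"yaw":0},{"hand":0.005,"offset":[0,-0.028,0],"yaw":0},{"hand":0.005,"offset":[0,-0.042,0],"yaw":0},{"hand":0.005,"offset":[0,-0.054,0],"yaw":0},{"hand":0.005,"offset":[0,-0.062,0],"yaw":0},{"hand":0.005,"offset":[0,-0.066,0],"yaw":0},{"hand":0.005,"offset":[0,-0.068,0],"yaw":0},{"hand":0.005,"offset":[0,-0.068,0],"yaw":0}]'
```

```text
t: 4.15
ee_pos: [0.5025, 0.2532, 0.2864]
tool_rot: [0.5, 0.501, 0.5, -0.499]
wrist_force: [1.1, 3.4, 4.4]
finger_gap: 0.11
t: 4.95
ee_pos: [0.4358, 0.2531, 0.2864]
tool_rot: [0.501, 0.502, 0.499, -0.498]
wrist_force: [8.4, 4.4, -0.5]
finger_gap: 0.115
```

```bash
python3 -m creep '[{"hand":0.005,"offset":[0,-0.002,0],"yaw":0},{"hand":0.005,"offset":[0,-0.002,0],"yaw":0},{"hand":0.005,"offset":[0,-0.002,0],"yaw":0},{"hand":0.027,"offset":[0,-0.001,0],"yaw":0},{"hand":0.027,"offset":[0,0,0],"yaw":0},{"hand":0.027,"offset":[0,0,0],"yaw":0},{"hand":0.027,"offset":[-0.02,0,0],"yaw":0},{"hand":0.027,"offset":[-0.06,0,0],"yaw":0}]'; python3 -m creep '[{"hand":0.06,"offset":[-0.05,0,0.05],"yaw":8},{"hand":0.06,"offset":[-0.10,0,0.1],"yaw":16},{"hand":0.06,"offset":[-0.1,0,0.15],"yaw":24},{"hand":0.06,"offset":[-0.1,0,0.2],"yaw":32},{"hand":0.06,"offset":[-0.1,0,0.24],"yaw":40},{"hand":0.06,"offset":[-0.1,0,0.24],"yaw":48},{"hand":0.06,"offset":[-0.1,0,0.24],"yaw":56},{"hand":0.06,"offset":[-0.1,0,0.24],"yaw":64}]'; python3 - <<'E'
from h import *
go([.55,.25,.4],90); snap('top','top2'); snap('scene','scene2')
a=cv2.imread('pics/top2.png'); b=cv2.imread('pics/scene2.png')
cv2.imwrite('pics/c3.png',np.hstack([cv2.resize(a[60:240,130:320],None,fx=2.1,fy=2.1),cv2.resize(b[180:360,180:370],None,fx=2.1,fy=2.1)]))
E
```

```text
t: 5.75
ee_pos: [0.4334, 0.252, 0.3409]
tool_rot: [-0.498, -0.496, -0.501, 0.504]
wrist_force: [0.1, 0.6, 0.3]
finger_gap: 0.318
t: 6.55
ee_pos: [0.4346, 0.0118, 0.4443]
tool_rot: [-0.156, -0.689, -0.156, 0.691]
wrist_force: [0.5, 0.6, -0.5]
finger_gap: 0.701
t 6.5 pos [0.4346 0.0118 0.4443] head -64.52 gap 0.0599 F [ 0.5  0.6 -0.5] -> off [ 0.044  -0.1653 -0.2068] yaw -154.5174394085103
```

View pics/c3.png

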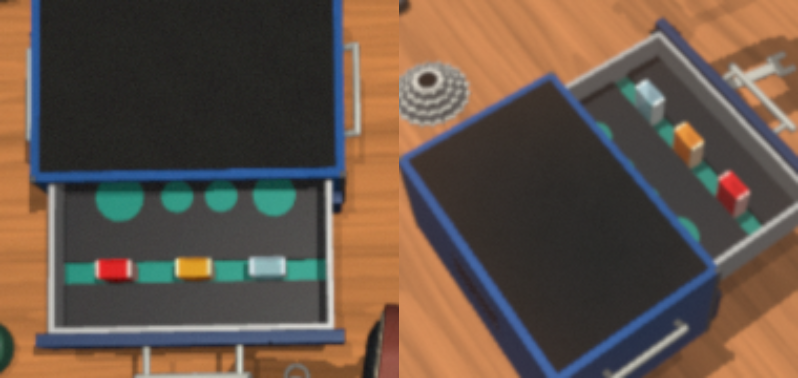

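Left part of the crop: the drawer is out, with red at (114,268), amber at (194,268) and clear at (267,267), which is full-image pixel (257,187). Measuring the lens next.

```bash
python3 - <<'E'
from h import *
z=np.load('pics/top2.npz'); im,d=z['im'],z['d']; P=pts('top',d); hsv=cv2.cvtColor(im,cv2.COLOR_RGB2HSV)
V,U=np.mgrid[:420,:560]
for nm,u0,u1 in(('red',173,195),('amber',210,234),('clear',244,270)):
    roi=(V>178)&(V<196)&(U>=u0)&(U<=u1)
    for lab,m in(('col',roi&(hsv[...,2]>110)&~((hsv[...,0]>70)&(hsv[...,0]<90)&(hsv[...,1]>90))),('dep',roi&(P[...,2]>.13)&(P[...,2]<.16))):
        r=cv2.minAreaRect(np.argwhere(m)[:,::-1].astype(np.float32)); c=ray('top',*r[0],.145)
        q=[ray('top',*b,.145)[:2] for b in cv2.boxPoints(r)]
        print(nm,lab,m.sum(),np.round(r[0],1),np.round(r[1],1),round(r[2],1),'->',c.round(4),'med z',np.median(P[m][:,2]).round(3),'med xy',np.median(P[m],0)[:2].round(4))
print('clear rows:'); print(hsv[180:196,242:272,2])
c=(V>168)&(V<222)&(U>150)&(U<285); # front panel top
f=(V>208)&(V<226)&(U>150)&(U<290)&(abs(P[...,2]-.158)<.006); r=cv2.minAreaRect(P[f][:,:2].astype(np.float32)); print('panel',r,f.sum())
E
```

```text
red col 193 [185.  187.5] [ 9. 20.] 90.0 -> [0.5597 0.3342 0.145 ] med z 0.144 med xy [0.5605 0.3362]
red dep 173 [184.5 188. ] [10. 17.] 90.0 -> [0.5586 0.3353 0.145 ] med z 0.144 med xy [0.5592 0.3363]
amber col 201 [222.5 187. ] [10. 19.] 90.0 -> [0.5594 0.2481 0.145 ] med z 0.144 med xy [0.5595 0.2493]
amber dep 166 [222. 187.] [10. 16.] 90.0 -> [0.5594 0.2493 0.145 ] med z 0.144 med xy [0.5595 0.2492]
clear col 183 [257.  186.5] [ 9. 18.] 90.0 -> [0.5592 0.169  0.145 ] med z 0.144 med xy [0.5597 0.169 ]
clear dep 162 [257.  186.5] [ 9. 16.] 90.0 -> [0.5592 0.169  0.145 ] med z 0.145 med xy [0.5599 0.169 ]
clear rows:
[[ 77  74  76  78  76  76  79  76  76  79  78  78  80  78  78  80  79  78
   79  82  81  82  82  80  80  82  82  81  82  82]
 [ 76  77  77  77  78  78  79  86  87  86  88  86  88  87  85  86  87  88
   99 101 101 100  97  86  82  80  79  80  79  81]
 [ 74  74  75  75  75  77 100 137 147 148 141 140 141 140 139 134 137 138
  142 146 149 150 151 126  86  72  69  74  72  75]
 [ 78  78  77  76  79  83 126 188 198 180 170 167 168 166 165 164 166 165
  165 169 176 186 200
[... 945 characters left out ...]
1 129 126 119 117 118 118 120 119
  118 120 119 113 108 113 127 147 166 166 166 167]
 [159 159 157 144 105  98  98  99  99  93  86  87  88  91  93  93  93  92
   89  85  87  85  95 115 130 146 162 161 161 159]
 [130 130 131 122  98  96  97  94  90  86  76  72  76  74  76  74  76  73
   74  71  72  73  85 103 111 119 126 129 128 125]
 [ 93  91  91  90  89  87  87  84  82  80  76  72  74  74  75  75  75  76
   75  73  73  75  76  79  84  86  86  86  86  87]
 [ 79  81  80  78  80  79  77  77  79  79  80  78  80  81  79  79  81  81
   80  79  80  81  84  83  83  83  84  83  83  80]]
panel ((0.4865444302558899, 0.2531404495239258), (0.3126610815525055, 0.02537163719534874), 89.03423309326172) 930
```

```bash
python3 -c "
from h import *
go([.5585,.169,.36],-90)"
```

```text
t 6.7 pos [0.4347 0.0125 0.4443] head -64.07 gap 0.0600 F [0.2 0.1 0.2] -> off [ 0.084  -0.0864 -0.18  ] yaw 25.926520772940933
```

```bash
python3 -m creep '[{"hand":0.06,"offset":[0,-0.0864,-0.18],"yaw":25.9},{"hand":0.06,"offset":[0,-0.0864,-0.18],"yaw":25.9},{"hand":0.06,"offset":[0.02,-0.0864,-0.18],"yaw":25.9},{"hand":0.06,"offset":[0.04,-0.0864,-0.18],"yaw":25.9},{"hand":0.06,"offset":[0.07,-0.0864,-0.18],"yaw":25.9},{"hand":0.06,"offset":[0.084,-0.0864,-0.18],"yaw":25.9},{"hand":0.06,"offset":[0.084,-0.0864,-0.18],"yaw":25.9},{"hand":0.06,"offset":[0.084,-0.0864,-0.18],"yaw":25.9}]' 25; python3 - <<'E'
from h import *
snap('top','top3');snap('scene','scene3');go([.5585,.169,.284],-90)
a=cv2.imread('pics/top3.png'); b=cv2.imread('pics/scene3.png')
cv2.imwrite('pics/c4.png',np.hstack([cv2.resize(a[110:250,190:320],None,fx=3,fy=3),cv2.resize(b[180:320,240:370],None,fx=3,fy=3)]))
E
```

```text
t: 7.45
ee_pos: [0.5588, 0.1687, 0.3624]
tool_rot: [0.001, 0.707, 0.0, -0.707]
wrist_force: [-0.4, 0.4, -0.1]
finger_gap: 0.701
t 7.5 pos [0.5593 0.1686 0.3642] head -89.97 gap 0.0603 F [ 0.4 -0.   1.2] -> off [ 0.0802 -0.0003  0.001 ] yaw 0.03425621040594251
```

View pics/c4.png

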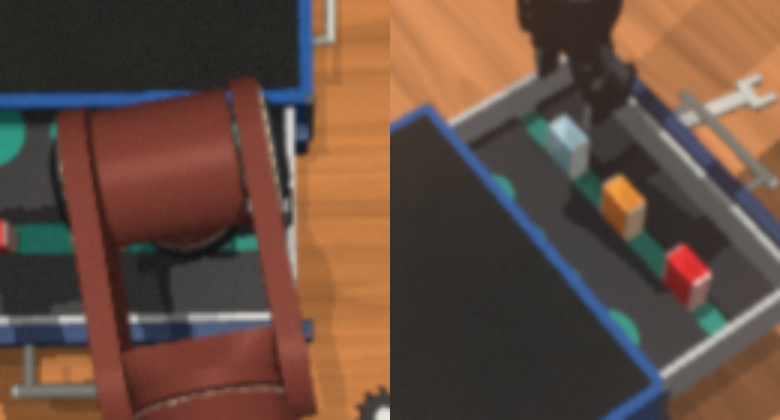

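The gripper is above the clear lens, with fingers straddling it (scene crop lens at (568,148)) and the neighbours clear. Descending.

```bash
python3 -m creep '[{"hand":0.06,"offset":[0.012,0,-0.001],"yaw":0},{"hand":0.06,"offset":[0.024,0,-0.001],"yaw":0},{"hand":0.06,"offset":[0.036,0,-0.001],"yaw":0},{"hand":0.06,"offset":[0.048,0,-0.001],"yaw":0},{"hand":0.06,"offset":[0.06,0,-0.001],"yaw":0},{"hand":0.06,"offset":[0.07,0,-0.001],"yaw":0},{"hand":0.06,"offset":[0.076,0,-0.001],"yaw":0},{"hand":0.06,"offset":[0.078,0,-0.001],"yaw":0}]'; python3 - <<'E'
from h import *
snap('scene','scene4');go([.5585,.169,.284],-90)
b=cv2.imread('pics/scene4.png')
cv2.imwrite('pics/c5.png',cv2.resize(b[190:270,250:340],None,fx=6,fy=6,interpolation=cv2.INTER_CUBIC))
E
```

```text
t: 8.35
ee_pos: [0.5599, 0.1693, 0.2825]
tool_rot: [-0.0, -0.707, -0.0, 0.708]
wrist_force: [-0.5, -1.0, -0.1]
finger_gap: 0.7
t 8.4 pos [0.56   0.1693 0.2829] head -89.94 gap 0.0601 F [-0.3 -0.8 -0.5] -> off [-0.0011  0.0003  0.0015] yaw 0.0589782464284383
```

View pics/c5.png

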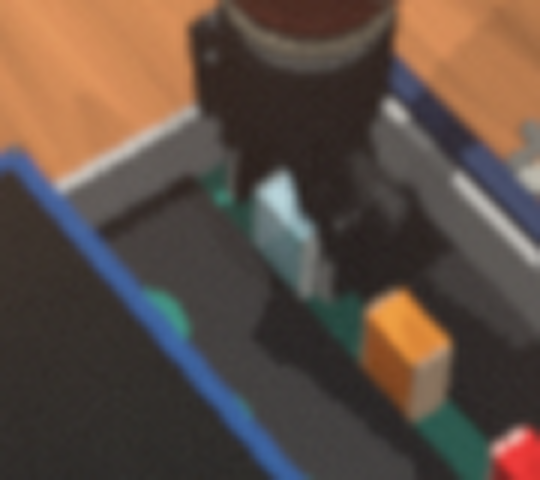

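The fingers straddle the clear lens (crop (285,235)); amber and red are untouched. No contact force, so I close gently.

```bash
python3 -m creep '[{"hand":0.05,"offset":[0,0,0.001],"yaw":0},{"hand":0.045,"offset":[0,0,0.001],"yaw":0},{"hand":0.042,"offset":[0,0,0.001],"yaw":0},{"hand":0.039,"offset":[0,0,0.001],"yaw":0},{"hand":0.036,"offset":[0,0,0.001],"yaw":0},{"hand":0.03,"offset":[0,0,0.001],"yaw":0},{"hand":0.03,"offset":[0,0,0.001],"yaw":0},{"hand":0.03,"offset":[0,0,0.001],"yaw":0}]' 25; python3 -c "
from h import *
go([.5585,.169,.284],-90)"
```

```text
t: 9.2
ee_pos: [0.5594, 0.1694, 0.2843]
tool_rot: [0.0, 0.707, 0.0, -0.707]
wrist_force: [-0.3, -0.0, 2.9]
finger_gap: 0.441
t 9.2 pos [0.5594 0.1694 0.2843] head -89.94 gap 0.0376 F [-0.3 -0.   2.9] -> off [0.0003 0.0004 0.0009] yaw 0.061685919128024125
```

```bash
python3 -m creep '[{"hand":0.03,"offset":[-0.005,0,0],"yaw":0},{"hand":0.03,"offset":[-0.015,0,0],"yaw":0},{"hand":0.03,"offset":[-0.03,0,0],"yaw":0},{"hand":0.03,"offset":[-0.05,0,0],"yaw":0},{"hand":0.03,"offset":[-0.07,0,0],"yaw":0},{"hand":0.03,"offset":[-0.09,0,0],"yaw":0},{"hand":0.03,"offset":[-0.11,0,0],"yaw":0},{"hand":0.03,"offset":[-0.13,0,0],"yaw":0}]' 30;  python3 -m creep '[{"hand":0.03,"offset":[-0.015,0,0],"yaw":0},{"hand":0.03,"offset":[-0.03,0,0],"yaw":0},{"hand":0.03,"offset":[-0.04,0,0],"yaw":0},{"hand":0.03,"offset":[-0.04,0,0],"yaw":0},{"hand":0.03,"offset":[-0.04,0,0],"yaw":0},{"hand":0.03,"offset":[-0.04,0,0],"yaw":0},{"hand":0.03,"offset":[-0.04,0,0],"yaw":0},{"hand":0.03,"offset":[-0.04,0,0],"yaw":0}]'; python3 - <<'E'
from h import *
snap('scene','scene5'); snap('top','top5'); go([.488,-.342,.44],-90+15.7)
b=cv2.imread('pics/scene5.png');a=cv2.imread('pics/top5.png')
p=proj('scene',[.5594,.1694,.44-.16]).astype(int); print(p)
cv2.imwrite('pics/c6.png',np.hstack([cv2.resize(b[p[1]-60:p[1]+60,p[0]-65:p[0]+65],None,fx=3,fy=3),cv2.resize(b[170:290,240:370],None,fx=3,fy=3)]))
E
```

```text
t: 10.0
ee_pos: [0.559, 0.1693, 0.4159]
tool_rot: [0.0, 0.708, 0.0, -0.707]
wrist_force: [-0.9, -0.3, -0.6]
finger_gap: 0.439
t: 10.8
ee_pos: [0.5591, 0.1693, 0.4528]
tool_rot: [-0.0, -0.707, -0.0, 0.708]
wrist_force: [-0.2, -0.8, -0.8]
finger_gap: 0.443
t 10.9 pos [0.5591 0.1693 0.4532] head -89.94 gap 0.0375 F [-0.5  0.7 -0.9] -> off [0.0134 0.5112 0.0716] yaw -15.64184118704432
[300 191]
```

View pics/c6.png

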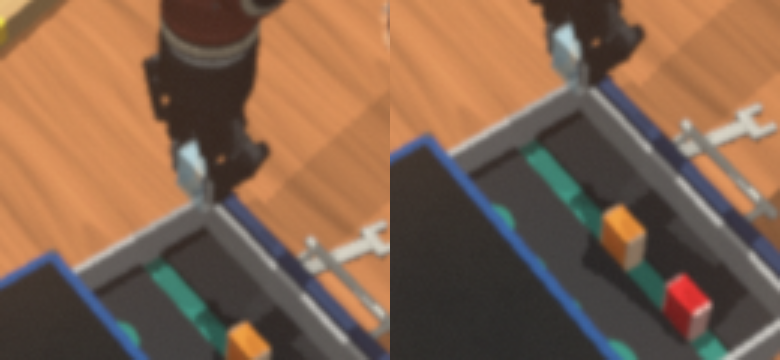

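The lens is up and upright in the grip (left crop (190,170)); amber and red still stand and the drawer is out. Carrying it over to the rig.

```bash
python3 -m creep '[{"hand":0.03,"offset":[0,0.01,0.001],"yaw":-1},{"hand":0.03,"offset":[0,0.035,0.005],"yaw":-3},{"hand":0.03,"offset":[0,0.07,0.01],"yaw":-5},{"hand":0.03,"offset":[0,0.11,0.015],"yaw":-8},{"hand":0.03,"offset":[0,0.15,0.021],"yaw":-10},{"hand":0.03,"offset":[0,0.19,0.027],"yaw":-12},{"hand":0.03,"offset":[0,0.23,0.032],"yaw":-14},{"hand":0.03,"offset":[0,0.27,0.038],"yaw":-15.6}]'; python3 -c "
from h import *
go([.488,-.342,.44],-74.3)"
```

```text
t: 11.7
ee_pos: [0.5209, -0.1022, 0.4538]
tool_rot: [0.097, 0.701, 0.097, -0.7]
wrist_force: [0.3, -0.3, -0.9]
finger_gap: 0.436
t 11.7 pos [ 0.5209 -0.1022  0.4538] head -74.26 gap 0.0373 F [ 0.3 -0.3 -0.9] -> off [0.0138 0.2219 0.0967] yaw 0.03712565520169164
```

```bash
python3 -m creep '[{"hand":0.03,"offset":[0,0.04,0.017],"yaw":0},{"hand":0.03,"offset":[0,0.08,0.035],"yaw":0},{"hand":0.03,"offset":[0,0.12,0.053],"yaw":0},{"hand":0.03,"offset":[0,0.16,0.07],"yaw":0},{"hand":0.03,"offset":[0,0.19,0.083],"yaw":0},{"hand":0.03,"offset":[0,0.212,0.092],"yaw":0},{"hand":0.03,"offset":[0.01,0.222,0.0965],"yaw":0},{"hand":0.03,"offset":[0.014,0.222,0.0965],"yaw":0}]'; python3 - <<'E'
from h import *
snap('scene','scene6'); go([.488,-.342,.325],-74.3)
b=cv2.imread('pics/scene6.png')
p=proj('scene',[.488,-.342,.2]).astype(int); print(p, proj('scene',[.488,-.342,.44-.162]))
x0,y0=max(p[0]-95,0),max(p[1]-75,0)
cv2.imwrite('pics/c7.png',cv2.resize(b[y0:y0+150,x0:x0+190],None,fx=4,fy=4,interpolation=cv2.INTER_CUBIC)); print(x0,y0)
E
```

```text
t: 12.5
ee_pos: [0.488, -0.3413, 0.4379]
tool_rot: [-0.095, -0.7, -0.096, 0.701]
wrist_force: [-0.2, 0.4, -0.6]
finger_gap: 0.443
t 12.6 pos [ 0.4882 -0.3402  0.4372] head -74.37 gap 0.0381 F [ 0.1  0.9 -1.6] -> off [0.1122 0.002  0.0005] yaw -0.06908246508442062
[220  95] [217.9360771  75.349763 ]
125 20
```

View pics/c7.png

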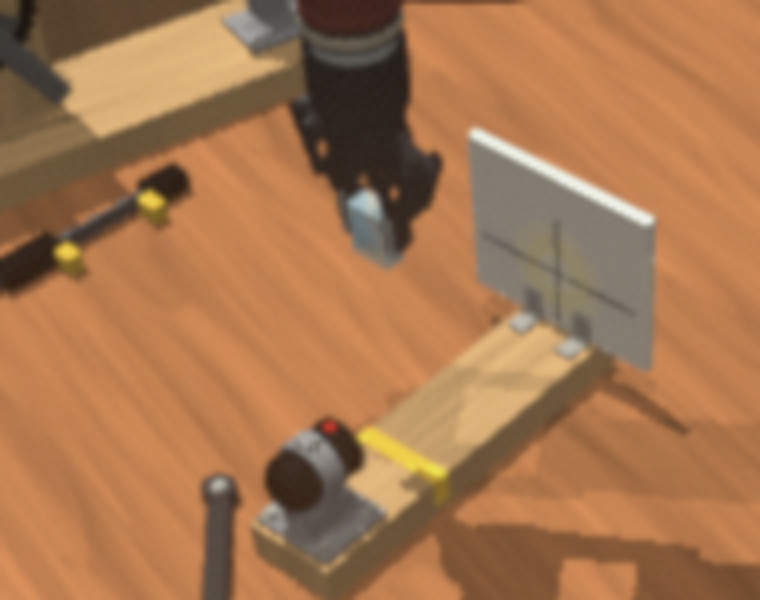

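The lens is upright above the rig (crop (370,228)), with the lamp at (310,460), the tape from (362,437) to (445,475) and the board on the far side. The arm is clear. I cross-check the tape in this view and descend part way.

```bash
python3 -m creep '[{"hand":0.03,"offset":[0.015,0.001,0],"yaw":0},{"hand":0.03,"offset":[0.035,0.001,0],"yaw":0},{"hand":0.03,"offset":[0.06,0.001,0],"yaw":0},{"hand":0.03,"offset":[0.085,0.001,0],"yaw":0},{"hand":0.03,"offset":[0.105,0.001,0],"yaw":0},{"hand":0.03,"offset":[0.112,0.001,0],"yaw":0},{"hand":0.03,"offset":[0.112,0.001,0],"yaw":0},{"hand":0.03,"offset":[0.112,0.001,0],"yaw":0}]'; python3 - <<'E'
from h import *
for u,v in((362,434),(448,470),(440,487),(358,445)): print(ray('scene',125+u/4-.4,20+v/4-.4,.038).round(4))
# lamp red dot / board top from depth in scene0
z=np.load('pics/scene0.npz'); Q=pts('scene',z['d']); V,U=np.mgrid[:420,:560]
m=(U>240)&(U<292)&(V>50)&(V<115)&(Q[...,2]>.06)&(Q[...,2]<.2)&(Q[...,0]<.33)&(Q[...,0]>.2)
c=Q[m]; w=np.linalg.svd(c-np.median(c,0),full_matrices=0)[2][2]; print('board normal',w.round(3),np.degrees(np.arctan2(w[1],w[0])),np.median(c,0).round(3),m.sum())
go([.488,-.342,.262],-74.3)
E
```

```text
t: 13.35
ee_pos: [0.4891, -0.3412, 0.3286]
tool_rot: [0.097, 0.701, 0.096, -0.7]
wrist_force: [0.6, -0.1, -0.4]
finger_gap: 0.439
[ 0.5043 -0.3777  0.038 ]
[ 0.4672 -0.2973  0.038 ]
[ 0.4838 -0.2841  0.038 ]
[ 0.5142 -0.368   0.038 ]
board normal [-0.96  -0.279 -0.016] -163.78994702851483 [ 0.281 -0.389  0.137] 1540
t 13.3 pos [ 0.4891 -0.3412  0.3286] head -74.30 gap 0.0375 F [ 0.6 -0.1 -0.4] -> off [0.0666 0.0004 0.0013] yaw -0.002323001046477202
```

The top view gives (0.488,-0.342), consistent across tape, timber, lamp and board. My hand-picked scene corners are about 9 mm off sideways, so I settle it with the timber extents in the scene view.

```bash
python3 - <<'E'
from h import *
a=np.radians(195.7); bx=np.array([np.cos(a),np.sin(a)]); by=np.array([-bx[1],bx[0]]); o=np.array([.488,-.342])
for n,f in(('scene','scene0'),('top','top0')):
    z=np.load(f'pics/{f}.npz'); Q=pts(n,z['d']); h=cv2.cvtColor(z['im'],cv2.COLOR_RGB2HSV)
    s=(Q[...,:2]-o)@bx; l=(Q[...,:2]-o)@by; Z=Q[...,2]
    t=(abs(Z-.038)<.005)&(s>-.02)&(s<.15)&(abs(l)<.08)
    e=[(l[t&(abs(s-c)<.01)].min(),l[t&(abs(s-c)<.01)].max()) for c in np.arange(0,.15,.02)]
    print(n,'timber lateral',np.mean(e,0).round(4),'mid',np.mean(e).round(4),np.mean(e,1).round(3))
    y=(abs(Z-.038)<.012)&(abs(s)<.04)&(abs(l)<.055)&(h[...,0]>23)&(h[...,0]<34)&(h[...,1]>150)&(h[...,2]>130)
    print('  tape s',np.median(s[y]).round(4),y.sum(),'l',np.percentile(l[y],[2,98]).round(4))
    b=(Z>.19)&(Z<.206)&(s>.17)&(s<.26)&(abs(l)<.13); print('  board top l',np.percentile(l[b],[1,99]).round(4),'s',np.percentile(s[b],[2,98]).round(4))
    k=(Z>.075)&(Z<.14)&(s<-.04)&(s>-.15)&(abs(l)<.06); print('  lamp l',np.percentile(l[k],[1,99]).round(4),'s',np.percentile(s[k],[1,99]).round(4),'z',np.percentile(Z[k],99).round(3))
E
```

```text
scene timber lateral [-0.0507  0.0403] mid -0.0052 [-0.005 -0.004 -0.007 -0.004 -0.005 -0.006 -0.005 -0.005]
  tape s -0.0025 93 l [-0.0479  0.0403]
  board top l [-0.1024  0.0939] s [0.2073 0.2241]
  lamp l [-0.0334  0.0153] s [-0.1419 -0.0677] z 0.132
top timber lateral [-0.0445  0.0459] mid 0.0007 [0.001 0.    0.    0.    0.    0.002 0.001 0.001]
  tape s -0.0003 275 l [-0.0441  0.0433]
  board top l [-0.0989  0.0834] s [0.2121 0.2246]
  lamp l [-0.0278  0.023 ] s [-0.1382 -0.0651] z 0.136
```

```bash
python3 - <<'E'
from h import *
im,dd=snap('scene','scene8'); p,M,s_=pose(); print(p.round(4))
a=np.radians(195.7); bx=np.array([np.cos(a),np.sin(a)]); by=np.array([-bx[1],bx[0]]); o=p[:2]
Q=pts('scene',dd); h=cv2.cvtColor(im,cv2.COLOR_RGB2HSV); s=(Q[...,:2]-o)@bx; l=(Q[...,:2]-o)@by; Z=Q[...,2]
m=(abs(s)<.03)&(abs(l)<.035)&(Z>.13)&(Z<.2)&(h[...,2]>105)
n,lab,st,c=cv2.connectedComponentsWithStats(m.astype(np.uint8)); k=1+st[1:,4].argmax(); m=lab==k
print(st[k],'l',np.percentile(l[m],[2,50,98]).round(4),'s',np.percentile(s[m],[2,50,98]).round(4),'z',np.percentile(Z[m],[2,50,98]).round(4))
print('pred centre px',proj('scene',[p[0],p[1],p[2]-.162]))
u,v,w,hh=st[k][:4]; e=im[v-12:v+hh+12,u-14:u+w+14][:,:,::-1]; cv2.imwrite('pics/c8.png',cv2.resize(e,None,fx=9,fy=9,interpolation=cv2.INTER_CUBIC)); print(u-14,v-12)
C=lambda x,y,zz:proj('scene',np.r_[o+x*bx+y*by,p[2]-.162+zz]).round(1)
print('lamp-side face corners (TL..)',[C(-.010,y,zz).tolist() for y,zz in((-.019,.023),(.019,.023),(.019,-.023),(-.019,-.023))])
E
```

```text
[ 0.4892 -0.3414  0.3292]
[213  94  15  21 132] l [-0.0232 -0.0017  0.0224] s [-0.016  -0.0111  0.0075] z [0.1407 0.1716 0.1917]
pred centre px [220.96098907 103.47490778]
199 82
lamp-side face corners (TL..) [[222.6, 102.0], [213.8, 97.1], [215.3, 108.0], [223.8, 113.0]]
```

View pics/c8.png

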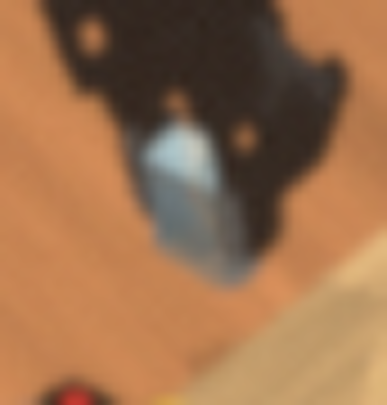

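The lens's lamp-side face sits about 1 px right and down of the FK prediction. The rig shows the same shift in this view, so it is a scene camera offset, and relative to the lens the top-view target agrees within about 1.5 mm. Depth puts the lens mid-height at 0.166 against 0.167 expected. Final descent.

```bash
python3 -m creep '[{"hand":0.03,"offset":[0.008,0,0.001],"yaw":0},{"hand":0.03,"offset":[0.02,0,0.001],"yaw":0},{"hand":0.03,"offset":[0.032,0,0.001],"yaw":0},{"hand":0.03,"offset":[0.044,0,0.001],"yaw":0},{"hand":0.03,"offset":[0.055,0,0.001],"yaw":0},{"hand":0.03,"offset":[0.063,0,0.001],"yaw":0},{"hand":0.03,"offset":[0.0665,0,0.001],"yaw":0},{"hand":0.03,"offset":[0.0665,0,0.001],"yaw":0}]'; python3 - <<'E'
from h import *
im,dd=snap('scene','scene9'); snap('top','top9'); go([.488,-.3417,.262],-74.3)
b=cv2.imread('pics/scene9.png');a=cv2.imread('pics/top9.png')
cv2.imwrite('pics/c9.png',np.hstack([cv2.resize(b[45:170,180:300],None,fx=3.6,fy=3.6,interpolation=cv2.INTER_CUBIC),cv2.resize(a[60:240,140:300],None,fx=2.5,fy=2.5)]))
p,M,_=pose(); ax=np.r_[-np.cos(np.radians(15.7)),-np.sin(np.radians(15.7)),0]; by=np.array([-ax[1],ax[0],0])
print('dev beam-frame',((p-[.488,-.342,.262])@np.c_[ax,by,[0,0,1]]).round(4),'tool x',M[:,0].round(3))
E
```

```text
t: 14.2
ee_pos: [0.4876, -0.3417, 0.2604]
tool_rot: [-0.096, -0.7, -0.097, 0.701]
wrist_force: [-0.4, -0.8, -0.3]
finger_gap: 0.443
t 14.3 pos [ 0.4879 -0.3419  0.2616] head -74.34 gap 0.0375 F [ 0.5 -0.3 -0.9] -> off [-0.0004 -0.0002 -0.0002] yaw -0.04086934846645818
dev beam-frame [ 0.0001 -0.0001 -0.0004] tool x [ 0.001 -0.001 -1.   ]
```

View pics/c9.png

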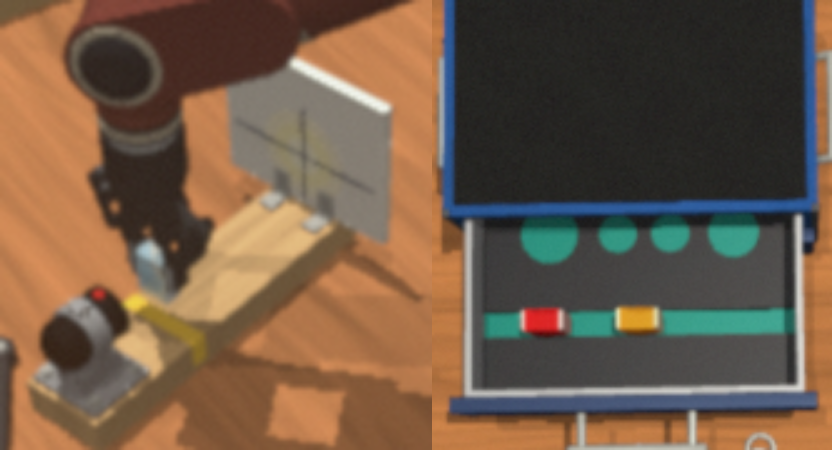

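The lens hangs above the tape in front of the lamp (left crop (152,265)). In the drawer (right crop) red and amber stand and the drawer is out. I let it settle for one call, check, and hand in.

```bash
python3 -m creep '[{"hand":0.03,"offset":[0,0,0],"yaw":0},{"hand":0.03,"offset":[0,0,0],"yaw":0},{"hand":0.03,"offset":[0,0,0],"yaw":0},{"hand":0.03,"offset":[0,0,0],"yaw":0},{"hand":0.03,"offset":[0,0,0],"yaw":0},{"hand":0.03,"offset":[0,0,0],"yaw":0},{"hand":0.03,"offset":[0,0,0],"yaw":0},{"hand":0.03,"offset":[0,0,0],"yaw":0}]' && python3 -c "
from h import *
go([.488,-.342,.262],-74.3); print(robot.sign_off())"
```

```text
t: 15.1
ee_pos: [0.4877, -0.3417, 0.2612]
tool_rot: [-0.096, -0.7, -0.096, 0.701]
wrist_force: [0.4, 0.6, -0.6]
finger_gap: 0.441
t 15.1 pos [ 0.4877 -0.3417  0.2612] head -74.34 gap 0.0376 F [ 0.4  0.6 -0.6] -> off [-0.0008  0.0003 -0.0002] yaw -0.04135960020846596
the job is handed in; nothing more can be done
None
```

The clear lens is held upright over the yellow tape mark on the lamp's beam, and I handed the job in at 15.1 s; the system gives no verdict. I pulled the drawer out to its stop by its bar, gripped the lens by its two frosted sides at 30 N, lifted it out and carried it to the rig.

**Last checks**
- **Position:** the arm stood within 1 mm of the beam spot I measured, and the gripper's heading was within 0.1° of the measured beam direction.
- **Grip:** the fingers stood 37.6 mm apart on the 38 mm lens, and the wrist force was about 1 N, so nothing was pressing on the rig.
- **Drawer:** the pictures show it still out, with the amber and red lenses standing in the groove.

**Disagreement:** the scene camera put the rig about 5 mm to one side of where the top camera did. It put the held lens off in the same direction by about 4 mm, so I used the top-camera position. That leaves about 1.5 mm of sideways doubt.

**Not measured:** the lens height in the grip comes from where I grasped it. A depth reading before the last descent agreed to about 1 mm. I saw no sign of the fingers touching the clear part, but I had no direct reading of it.

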